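Set the bench dogs and board for planing

ROBOT

A 6-joint arm with a two-finger parallel gripper is mounted at the origin on the work surface. World frame = base frame: x ahead of the robot, y to its left, z up, the work surface at z = 0. Lengths are in m, angles in rad, forces in N, time in s.
With the tool pointing down it reaches from about 0.35 to 0.725 m from the base axis. Payload 4.3 kg.
Tool frame: the origin (TCP) lies on the mounting face of the last link; the fingertips stand 173 mm ahead of it and the grasp point (between the pads) lies 155 mm ahead of it (hold_point_z is the distance from the TCP to the grasp point, in m); z points along the fingers, y is the line along which they close (so a half turn about z gives the same grasp; the last joint's range is limited). The gripper opens to 85 mm and grips with 20 to 120 N. Pads are 22 mm wide; open, the fingers measure 114 mm over their backs; the gripper's body (76 mm by 85 mm) begins 54 mm behind the grasp point. The pads swing forward as they close: fully open they stand 13 mm farther back than shut.
Start: joints at [1.127, 0.377, 0.081, 1.274, 0, 1.46], TCP at [0.188, 0.543, 0.405] pointing down, gripper open.
Joint ranges: [-2.72, 2.72], [-0.84, 1.66], [-1.02, 1.22], [-1.77, 2.12], [-1.37, 1.28], [-3.14, 3.14]. Speed limits (rad/s): [2.57, 2.57, 3.14, 3.14, 3.14, 3.14].

INTERFACE

Orientations are given as a unit quaternion [w, x, y, z].
In Python, from plant import state, camera, hand_in, hold_point_z gives the robot as it stands.
- The arm moves only by the shell command python3 -m inch 'ROWS' [FORCE]. ROWS is JSON, a list of rows, each an object of numbers: "x", "y", "z": the shift along the tool's x, y, z in cm; "ax", "ay", "az": the turn, a rotation vector about the tool's x, y, z in degrees; "grip": the finger opening in cm, from 0 to 8.54. In form: [{"x": .., "y": .., "z": .., "ax": .., "ay": .., "az": .., "grip": ..}, ...]. A call has exactly 5 rows; each row is the pose to reach, as a shift and turn from the pose commanded when the call began, along the tool's axes at that moment; what a row does not reach only later rows make up. A row lasts 1/12 s, in which the tool goes at most 41.7 mm and 7.16 degrees, less where a joint would pass 70% of its speed; a pose out of reach is approached as far as the arm can. A call with a gripper value outside its range is refused whole. The fingers move at their own pace and stop on an object; FORCE is the grip in N (left out, the last holds). Time passes only in rows, so rows that repeat a pose let the fingers close, or fill a call up. It gives the time, the measured TCP pose, the force, the opening and the grip force at its end, in the units of the state.
- state(): the state, without advancing time (a new reading comes with each control period).
- camera(name): name is "side" or "top" or "wrist"; returns a dict with "pixels" (480x640x3 uint8, blue, green, red), "fx", "fy", "cx", "cy" (pixels), "xyz" and "rotation" of the camera in the world; the wrist camera has in their place "T_tool_cam" (4x4, takes a point from camera to tool coordinates, whose origin is the TCP and whose axes are the flange's). Camera axes: x right, y up, looking along -z (the intrinsics and any distortion apply to the point x, -y, -z); pixel columns grow to the right and rows downward; lengths in m; the calibration is good to about 2 mm. A picture is of the moment at which its call begins: read the wrist's pose just before it. There is no depth.
- hand_in(): hands the job in; it is judged then, once.
The state is a dict: "time_s": time; "qpos": joint angles; "dq": joint speeds; "effort": joint torques, N m; "tool_pos": TCP position; "tool_rot": TCP orientation; "wrist_force": force on the tool from outside, world axes, zero at the start; "ft_torque": the same for the moment, N m; "grip_width": opening from 0.0 (shut) to 1.0 (fully open); "grasp_force": force on a finger pad.
Only numpy, scipy, OpenCV 4.12 (cv2) and the standard library are available. Lean on these libraries where they do the work, as an engineer would, in place of code of your own. Each camera call takes 0.05 s, during which the arm holds its last target. There are 200 camera calls.

TASK

Get the oak board ready for planing, using only your fingertips and picking nothing up. Of the two bench dogs facing the board's left end (left as the robot looks at it), one stands higher than the board's top face and the plane would strike it: press that one down gently until its top is below the board's face but still stands clearly proud of the bench slab, like its neighbour; and push the board gently along the slab until its end is butted squarely against both of these dogs. Leave the other dogs, the plane and the try square as they are, and withdraw.

Things in the scene. Friction and masses are not known exactly. Their poses are not given: they have to be found in the camera images.
- slab: The raised bench slab: a fixed flat beech slab 320 x 620 mm, 45 mm thick, standing on two wooden bearers on the bench, with a grid of 3 x 6 round dog holes (21 mm wide, 96 mm apart). Origin at the centre of its foot, on the bench; its flat top is 90 mm above the origin. x axis across the slab (away from the robot), y axis along it (to the robot's left), z up. It is turned by up to 0.2 rad.
- dog_proud_top (a point): Centre of the flat top of the proud dog, the one to press. A round upright steel pin 19 mm in diameter and 85 mm long in a slab hole, one of the two that face the board's left (+y) end; these two stand in adjacent holes 96 mm apart, at slab x = -96 mm and x = 0, both at slab y = 144 mm. Which of the two holes is the proud dog's varies. It slides only up and down, and its 7 N of friction (about 8 N to press it slowly) keeps it at whatever height it is left.
- dog_proud (a joint): Height of the proud dog's top above the slab's top, in m (0 = flush, grows upward). It starts at 0.036 to 0.046.
- dog_low_top (a point): Centre of the flat top of the low dog, the other of the two facing the board's end: same pin, top 12 to 20 mm above the slab, already right; leave it so.
- dog_spare_a_top (a point): Centre of the top of a spare dog (same pin) parked in the row of holes at slab x = 96 mm, beside the board's path, at slab y = 144 or 240 mm; its top stands 30 to 45 mm above the slab. Leave alone.
- dog_spare_b_top (a point): Centre of the top of the other spare dog (same pin), parked in the same row in the other of those two holes; its top stands 5 to 15 mm above the slab. Leave alone.
- board: The loose oak board, 120 x 240 x 28 mm (x, y, z), 0.4 to 0.85 kg, flat on the slab, long y axis roughly along the slab's y. Origin at the centre of its underside. Its left (+y) end starts 20 to 55 mm short of the two dogs, up to 0.08 rad askew. It slides with 3 to 9 N; swinging it square against the dogs can take 15 N. In place, its centre is near slab x = -48 mm and its left end at slab y = 134.5 mm.
- board_end_near (a point): Robot-side corner of the board's left end: on the upright corner edge, half-way up (14 mm above the slab's top).
- board_end_far (a point): Far corner of the board's left end, on the upright corner edge, half-way up.
- board_push (a point): Middle of the board's right (-y) end face, half-way up: where to push. One shut fingertip tends to leave the board askew; two fingertips set apart across the end bring it square. The slab is clear to the right of it for at least 130 mm.
- plane: Iron jack plane with dark wooden handles, 355 x 62 x 115 mm high, standing along the far right edge of the slab, beyond the board. Origin at the centre of its sole. Leave alone.
- square: Try square lying flat at the left end of the slab, beyond the two dogs: wooden stock 40 x 100 x 18 mm (x, y, z), steel blade 150 mm long pointing away from the robot. Origin under the centre of the stock. Leave alone.
There are look-alikes about, which are no part of the job. Leave any pink or red look-alike of the part that bears dog_proud_top alone.

How it is judged:
By the outcome, as a careful person would: the job done as asked, in the order asked, and still so for the second after the job is handed in, with the robot touching nothing.
It also fails if it takes over 45 s, if anything falls off the work surface, if the arm or the gripper's body presses on something with over 40 N, if the wrist force passes 120 N, or if a joint passes its speed limit or range.

## Working session

There is one attempt and no reset: what is moved stays moved. The work goes in short steps, Python scripts to look and compute and a shell command to move; the robot and the scene stay as the last step left them, time stands still between calls to the robot, and variables do not carry over. Pictures are saved under pics/ and viewed, at most 10 in all, crops included, and the job is handed in when it is done.

```bash
mkdir -p pics; ls
python3 - <<'E'
from plant import state,camera,hold_point_z
import cv2,pickle
s=state();print(s['time_s'],s['tool_pos'],s['tool_rot'],s['grip_width'],hold_point_z)
d={}
for n in('side','top'):
    c=camera(n);d[n]=c;cv2.imwrite(f'pics/{n}0.png',c['pixels']);print(n,{k:v for k,v in c.items() if k!='pixels'})
pickle.dump(d,open('c0.pkl','wb'))
E
```

```text
pics
0.0 [0.18825237 0.54300243 0.40375252] [-2.75612844e-04  1.66120006e-01  9.86105022e-01 -9.76334945e-04] 1.0043563395684003 0.1547
side {'fx': 534.8909836405288, 'fy': 534.8909836405288, 'cx': 322.5333722687787, 'cy': 242.62596425879153, 'xyz': array([0.2190478 , 0.45669515, 0.6781726 ]), 'rotation': array([-0.33010818, -0.13284125,  0.32885832,  0.87477654])}
top {'fx': 498.59541749342566, 'fy': 498.59541749342566, 'cx': 316.8878634216954, 'cy': 247.2292160924897, 'xyz': array([0.44602984, 0.07242261, 0.85320975]), 'rotation': array([-0.69764448, -0.05974417,  0.06107899,  0.71133127])}
```

View pics/top0.png

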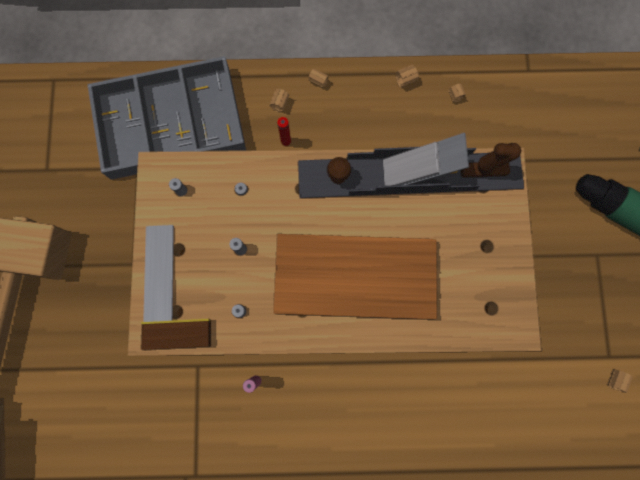

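View pics/side0.png

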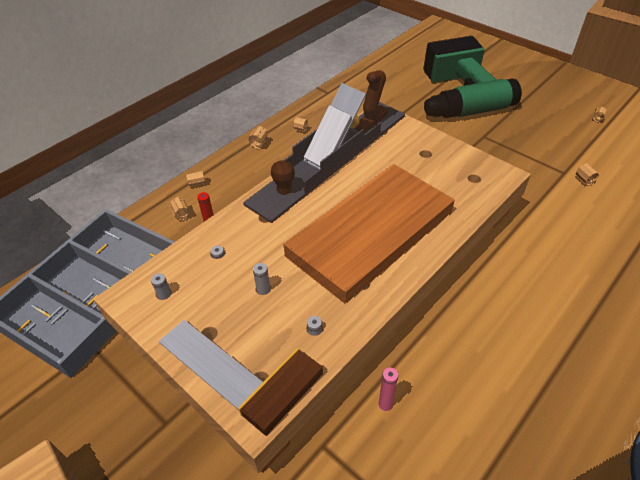

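Top view: slab corners are about (137,151), (526,149), (539,352) and (130,355), and the board corners are about (276,235), (437,236), (436,318) and (275,315).

Candidates for the proud dog:
- Steel pin at top (237,246) / side (262,272).
- Steel pin at top (238,311) / side (315,326), clearly low.
- Spares at top (178,186) and (241,188), in the far row.
- Pink pin at top (250,385) and red pin at (284,130), both look-alikes off the slab.

The pin at (237,246) fits: it is in the middle row, faces the board's end and stands tall. I'll confirm it in a crop and compute positions.

```bash
cat > h.py <<'E'
import numpy as np
from scipy.spatial.transform import Rotation as R
def pose(c): return np.array(c['xyz']),R.from_quat(np.array(c['rotation']),scalar_first=True).as_matrix()
def ray(c,uv):
    p,M=pose(c);return p,M@np.array([(uv[0]-c['cx'])/c['fx'],-(uv[1]-c['cy'])/c['fy'],-1])
def at(c,uv,z):
    p,d=ray(c,uv);return p+d*(z-p[2])/d[2]
def proj(c,X):
    p,M=pose(c);q=M.T@(np.array(X)-p);return np.array([c['cx']+c['fx']*q[0]/-q[2],c['cy']-c['fy']*q[1]/-q[2]])
def slab(S,p):
    c,s=np.cos(S[2]),np.sin(S[2]);return np.array([S[0]+c*p[0]-s*p[1],S[1]+s*p[0]+c*p[1]])
E
python3 - <<'E'
import pickle,cv2,numpy as np
from h import *
from scipy.optimize import least_squares
d=pickle.load(open('c0.pkl','rb'));t,s=d['top'],d['side']
uv=[(137,151),(526,149),(539,352),(130,355)]
loc=[(.16,.31),(.16,-.31),(-.16,-.31),(-.16,.31)]
P=[at(t,u,.09)[:2] for u in uv]
f=least_squares(lambda S:np.ravel([slab(S,l)-p for l,p in zip(loc,P)]),[.45,.07,0]);S=f.x
print('slab',S,np.round(f.fun*1000,1))
for n,x in(('x0',0),('x-96',-.096)):
    w=slab(S,(x,.144))
    for h in(.012,.016,.02,.036,.041,.046): print(n,h,w.round(4),proj(t,[*w,.09+h]).round(1),proj(s,[*w,.09+h]).round(1))
for u in[(276,235),(437,236),(436,319),(275,315)]: 
    w=at(t,u,.118)[:2];c,sn=np.cos(S[2]),np.sin(S[2]);q=w-S[:2];print('board',w.round(4),'slab',np.round([c*q[0]+sn*q[1],-sn*q[0]+c*q[1]],4))
a=cv2.resize(t['pixels'][220:340,200:320],(480,480),interpolation=2)
b=cv2.resize(s['pixels'][235:355,220:350][:, :120],(480,480)[:2],interpolation=2)[:, :]
a=a[:,:320] if 0 else a
cv2.imwrite('pics/crop.png',cv2.resize(np.hstack([a,b]),(800,400)))
E
```

```text
slab [ 0.57590194  0.04461862 -0.01252619] [-0.6 -3.   0.4  2.3 -0.  -3.2  0.2  3.9]
x0 0.012 [0.5777 0.1886] [239.1 247.5] [262.8 283. ]
x0 0.016 [0.5777 0.1886] [238.7 247. ] [262.5 281.2]
x0 0.02 [0.5777 0.1886] [238.3 246.6] [262.2 279.4]
x0 0.036 [0.5777 0.1886] [236.6 244.7] [261.  271.9]
x0 0.041 [0.5777 0.1886] [236.1 244.1] [260.6 269.6]
x0 0.046 [0.5777 0.1886] [235.5 243.5] [260.2 267.2]
x-96 0.012 [0.4817 0.1898] [237.9 310.7] [314.8 323.2]
x-96 0.016 [0.4817 0.1898] [237.4 310.6] [314.7 321.4]
x-96 0.02 [0.4817 0.1898] [237.  310.5] [314.6 319.7]
x-96 0.036 [0.4817 0.1898] [235.3 310. ] [314.2 312.5]
x-96 0.041 [0.4817 0.1898] [234.7 309.8] [314.1 310.2]
x-96 0.046 [0.4817 0.1898] [234.1 309.7] [314.  307.9]
board [0.5929 0.1309] slab [0.0159 0.0864]
board [ 0.5866 -0.111 ] slab [ 0.0127 -0.1554]
board [ 0.4633 -0.102 ] slab [-0.1107 -0.1481]
board [0.4737 0.133 ] slab [-0.1033  0.0871]
```

View pics/crop.png

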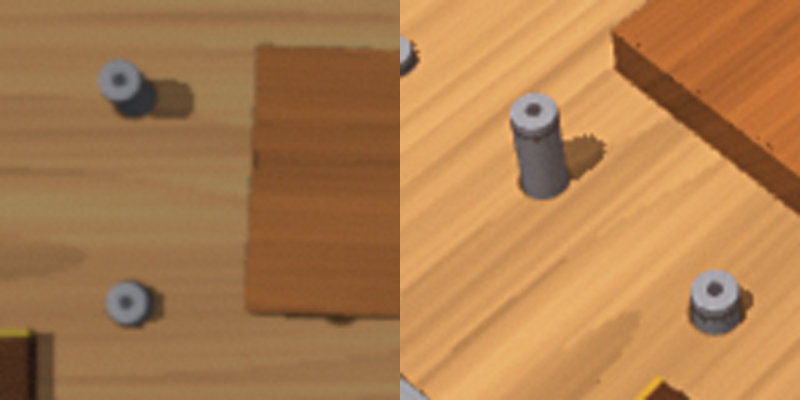

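The crop confirms it. The tall steel pin (left half ≈(120,80), right ≈(533,110)) faces the board, about 42 mm proud at slab x=0. Its neighbour at (125,303)/(715,290) is about 14.5 mm proud. I'll press the tall one first.

```bash
cat > to.py <<'E'
import sys,numpy as np
from h import R
from plant import state
x,y,z,yaw=map(float,sys.argv[1:5]);s=state()
M=R.from_quat(s['tool_rot'],scalar_first=True).as_matrix()
T=np.array([[np.sin(yaw)*-1,np.cos(yaw),0],[np.cos(yaw),np.sin(yaw),0],[0,0,-1.]]).T  # cols: tool x,y,z
T=np.column_stack([[-np.sin(yaw),np.cos(yaw),0],[np.cos(yaw),np.sin(yaw),0],[0,0,-1.]])
print('t',s['time_s'],'pos',np.round(s['tool_pos'],4),'F',np.round(s['wrist_force'],1),'grip',round(s['grip_width'],3))
print('shift cm',np.round(100*M.T@(np.array([x,y,z])-s['tool_pos']),2),'turn deg',np.round(np.degrees(R.from_matrix(M.T@T).as_rotvec()),2))
E
python3 -m inch '[{"x":-3.6,"y":-1.6,"az":7,"grip":0},{"x":-7.2,"y":-3.2,"az":14,"grip":0},{"x":-10.8,"y":-4.8,"az":21,"grip":0},{"x":-14.4,"y":-6.4,"az":28,"grip":0},{"x":-18,"y":-8,"az":35,"grip":0}]' 40
python3 to.py .578 .1885 .40 -0.0125
```

```text
t 0.1 pos [0.1883 0.543  0.4039] F [ 0.2 -0.5  0.5] grip 1.001
shift cm [-48.44 -20.73   0.41] turn deg [-1.000e-01  6.000e-02  7.159e+01]invalid input
```

```bash
python3 -m inch '[{"x":-3.6,"y":-1.6,"z":0,"ax":0,"ay":0,"az":7,"grip":0},{"x":-7.2,"y":-3.2,"z":0,"ax":0,"ay":0,"az":14,"grip":0},{"x":-10.8,"y":-4.8,"z":0,"ax":0,"ay":0,"az":21,"grip":0},{"x":-14.4,"y":-6.4,"z":0,"ax":0,"ay":0,"az":28,"grip":0},{"x":-18,"y":-8,"z":0,"ax":0,"ay":0,"az":35,"grip":0}]' 40
python3 to.py .578 .1885 .40 -0.0125
```

```text
time_s: 0.52
tool_pos: [0.333, 0.4073, 0.4043]
tool_rot: [-0.0, 0.457, 0.889, -0.0]
wrist_force: [-0.5, 0.3, 0.8]
grip_width: 0.294
grasp_force: 0.0
t 0.5167 pos [0.333  0.4073 0.4043] F [-0.5  0.3  0.8] grip 0.294
shift cm [-32.05   7.2    0.43] turn deg [-4.000e-02  2.000e-02  3.628e+01]
```

```bash
python3 -m inch '[{"x":-4,"y":0.9,"z":0,"ax":0,"ay":0,"az":7,"grip":0},{"x":-8,"y":1.8,"z":0,"ax":0,"ay":0,"az":14,"grip":0},{"x":-12,"y":2.7,"z":0,"ax":0,"ay":0,"az":21,"grip":0},{"x":-16,"y":3.6,"z":0,"ax":0,"ay":0,"az":28,"grip":0},{"x":-20,"y":4.5,"z":0,"ax":0,"ay":0,"az":35,"grip":0}]' 40
python3 to.py .578 .1885 .33 -0.0125
```

```text
time_s: 0.93
tool_pos: [0.4869, 0.2713, 0.4044]
tool_rot: [-0.0, 0.704, 0.71, -0.0]
wrist_force: [0.4, 1.1, 0.5]
grip_width: -0.002
grasp_force: 0.0
t 0.9333 pos [0.4869 0.2713 0.4044] F [0.4 1.1 0.5] grip -0.002
shift cm [-8.36  9.04  7.43] turn deg [-0.04  0.01  1.24]
```

```bash
python3 -m inch '[{"x":-2.1,"y":2.3,"z":1.5,"ax":0,"ay":0,"az":1,"grip":0},{"x":-4.2,"y":4.6,"z":3,"ax":0,"ay":0,"az":1.2,"grip":0},{"x":-6.3,"y":6.9,"z":4.5,"ax":0,"ay":0,"az":1.2,"grip":0},{"x":-8.4,"y":9,"z":6,"ax":0,"ay":0,"az":1.2,"grip":0},{"x":-8.4,"y":9,"z":7.4,"ax":0,"ay":0,"az":1.2,"grip":0}]' 40
python3 to.py .578 .1885 .31 -0.0125
python3 - <<'E'
from plant import camera
import cv2
c=camera('side');cv2.imwrite('pics/s1.png',cv2.resize(c['pixels'][150:390,160:480],(800,600)))
E
```

```text
time_s: 1.35
tool_pos: [0.5805, 0.1866, 0.3291]
tool_rot: [0.001, 0.711, 0.703, -0.0]
wrist_force: [-0.1, 0.3, 0.6]
grip_width: -0.001
grasp_force: 0.0
t 1.35 pos [0.5805 0.1866 0.3291] F [-0.1  0.3  0.6] grip -0.001
shift cm [ 0.19 -0.25  1.91] turn deg [0.09 0.11 0.08]
```

View pics/s1.png

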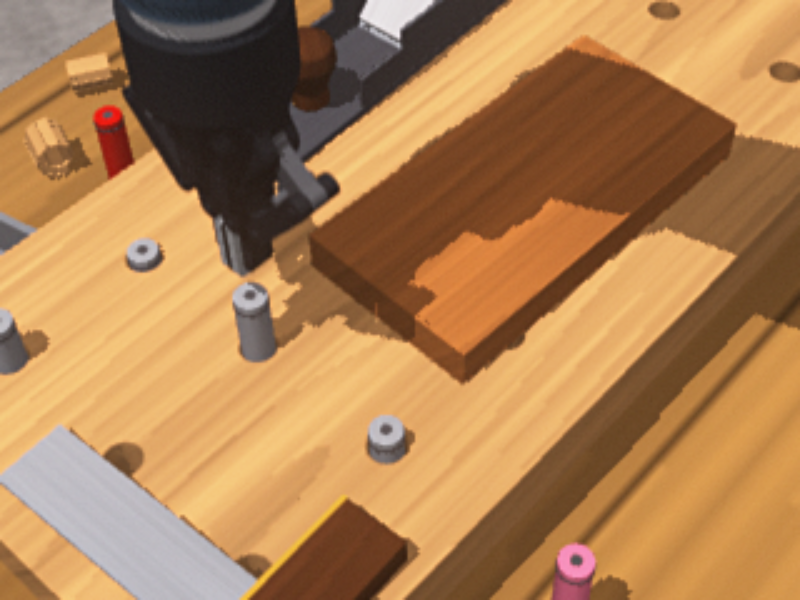

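The shut tips at (240,272) are just above the proud dog's top at (252,295). I'll trim the position and descend.

```bash
python3 -m inch '[{"x":0.1,"y":-0.2,"z":0.4,"ax":0,"ay":0,"az":0,"grip":0},{"x":0.1,"y":-0.3,"z":0.8,"ax":0,"ay":0,"az":0,"grip":0},{"x":0.1,"y":-0.3,"z":1.2,"ax":0,"ay":0,"az":0,"grip":0},{"x":0.1,"y":-0.3,"z":1.6,"ax":0,"ay":0,"az":0,"grip":0},{"x":0.1,"y":-0.3,"z":1.8,"ax":0,"ay":0,"az":0,"grip":0}]' 40
python3 to.py .578 .1885 .279 -0.0125
python3 - <<'E'
from plant import camera
import cv2,numpy as np
c=camera('side');a=cv2.resize(c['pixels'][230:310,220:300],(400,400),interpolation=2)
w=camera('top');b=cv2.resize(w['pixels'][205:285,195:275],(400,400),interpolation=2)
cv2.imwrite('pics/s2.png',np.hstack([a,b]))
E
```

```text
time_s: 1.82
tool_pos: [0.5737, 0.1922, 0.3129]
tool_rot: [0.0, 0.709, 0.706, 0.0]
wrist_force: [-0.7, -0.0, -1.0]
grip_width: 0.003
grasp_force: 0.0
t 1.8167 pos [0.5737 0.1922 0.3129] F [-0.7 -0.  -1. ] grip 0.003
shift cm [-0.37  0.43  3.39] turn deg [ 0.03 -0.01  0.47]
```

View pics/s2.png

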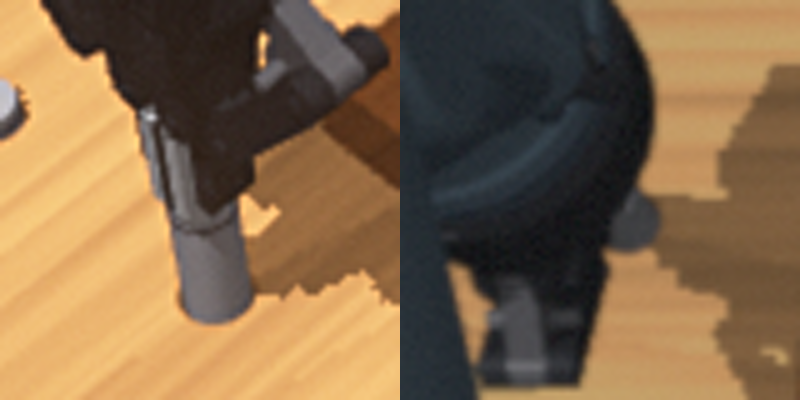

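The tips overlap the dog's top but sit a few mm off towards the left. I'll centre them before pressing.

```bash
python3 -m inch '[{"x":-0.2,"y":0.2,"z":0,"ax":0,"ay":0,"az":0.4,"grip":0},{"x":-0.35,"y":0.4,"z":0,"ax":0,"ay":0,"az":0.4,"grip":0},{"x":-0.35,"y":0.4,"z":0,"ax":0,"ay":0,"az":0.4,"grip":0},{"x":-0.35,"y":0.4,"z":0,"ax":0,"ay":0,"az":0.4,"grip":0},{"x":-0.35,"y":0.4,"z":0,"ax":0,"ay":0,"az":0.4,"grip":0}]' 40
python3 to.py .578 .1885 .279 -0.0125
```

```text
time_s: 2.33
tool_pos: [0.5783, 0.1878, 0.3128]
tool_rot: [0.0, 0.712, 0.703, 0.0]
wrist_force: [-0.1, -0.1, -0.2]
grip_width: -0.003
grasp_force: 0.0
t 2.3333 pos [0.5783 0.1878 0.3128] F [-0.1 -0.1 -0.2] grip -0.003
shift cm [ 0.07 -0.03  3.38] turn deg [ 0.01 -0.01 -0.02]
```

```bash
python3 -m inch '[{"x":0,"y":0,"z":0.2,"ax":0,"ay":0,"az":0,"grip":0},{"x":0,"y":0,"z":0.4,"ax":0,"ay":0,"az":0,"grip":0},{"x":0,"y":0,"z":0.6,"ax":0,"ay":0,"az":0,"grip":0},{"x":0,"y":0,"z":0.8,"ax":0,"ay":0,"az":0,"grip":0},{"x":0,"y":0,"z":1,"ax":0,"ay":0,"az":0,"grip":0}]' 40
python3 to.py .578 .1885 .279 -0.0125
```

```text
time_s: 2.75
tool_pos: [0.5781, 0.1879, 0.3034]
tool_rot: [0.0, 0.712, 0.703, 0.0]
wrist_force: [-2.5, -0.0, 5.2]
grip_width: -0.003
grasp_force: 3.0
t 2.75 pos [0.5781 0.1879 0.3034] F [-2.5 -0.   5.2] grip -0.003
shift cm [ 0.05 -0.01  2.44] turn deg [ 0.04 -0.01 -0.  ]
```

```bash
python3 -m inch '[{"x":0,"y":0,"z":0.2,"ax":0,"ay":0,"az":0,"grip":0},{"x":0,"y":0,"z":0.4,"ax":0,"ay":0,"az":0,"grip":0},{"x":0,"y":0,"z":0.6,"ax":0,"ay":0,"az":0,"grip":0},{"x":0,"y":0,"z":0.8,"ax":0,"ay":0,"az":0,"grip":0},{"x":0,"y":0,"z":1,"ax":0,"ay":0,"az":0,"grip":0}]' 40 | grep -E 'pos|force'
python3 -m inch '[{"x":0,"y":0,"z":0.2,"ax":0,"ay":0,"az":0,"grip":0},{"x":0,"y":0,"z":0.4,"ax":0,"ay":0,"az":0,"grip":0},{"x":0,"y":0,"z":0.6,"ax":0,"ay":0,"az":0,"grip":0},{"x":0,"y":0,"z":0.8,"ax":0,"ay":0,"az":0,"grip":0},{"x":0,"y":0,"z":0.9,"ax":0,"ay":0,"az":0,"grip":0}]' 40
python3 to.py .578 .1885 .279 -0.0125
```

```text
tool_pos: [0.5781, 0.1879, 0.2935]
wrist_force: [-2.5, -1.1, 5.7]
grasp_force: 3.1
time_s: 3.58
tool_pos: [0.5781, 0.1879, 0.2843]
tool_rot: [0.0, 0.712, 0.703, 0.0]
wrist_force: [-2.1, -0.5, 5.7]
grip_width: 0.001
grasp_force: 2.9
t 3.5833 pos [0.5781 0.1879 0.2843] F [-2.1 -0.5  5.7] grip 0.001
shift cm [ 0.06 -0.01  0.53] turn deg [ 0.04 -0.01 -0.  ]
```

```bash
python3 -m inch '[{"x":0,"y":0,"z":0.15,"ax":0,"ay":0,"az":0,"grip":0},{"x":0,"y":0,"z":0.3,"ax":0,"ay":0,"az":0,"grip":0},{"x":0,"y":0,"z":0.45,"ax":0,"ay":0,"az":0,"grip":0},{"x":0,"y":0,"z":0.5,"ax":0,"ay":0,"az":0,"grip":0},{"x":0,"y":0,"z":0.5,"ax":0,"ay":0,"az":0,"grip":0}]' 40 | grep -E 'pos|force'
python3 -m inch '[{"x":0,"y":0,"z":-1,"ax":0,"ay":0,"az":0,"grip":0},{"x":0,"y":0,"z":-3,"ax":0,"ay":0,"az":0,"grip":0},{"x":0,"y":0,"z":-6,"ax":0,"ay":0,"az":0,"grip":0},{"x":0,"y":0,"z":-9,"ax":0,"ay":0,"az":0,"grip":0},{"x":0,"y":0,"z":-11,"ax":0,"ay":0,"az":0,"grip":0}]' 40 | grep -E 'pos|force'
python3 to.py .5242 -.175 .40 -0.0125
```

```text
tool_pos: [0.5781, 0.1879, 0.2793]
wrist_force: [-1.2, 0.1, 4.3]
grasp_force: 2.4
tool_pos: [0.5784, 0.188, 0.392]
wrist_force: [0.7, -0.2, -0.2]
grasp_force: 0.0
t 4.4167 pos [0.5784 0.188  0.392 ] F [ 0.7 -0.2 -0.2] grip 0.003
shift cm [-36.36  -4.96  -0.84] turn deg [ 0.16 -0.05 -0.01]
```

```bash
python3 -m inch '[{"x":-3.6,"y":-1,"z":0,"ax":0,"ay":0,"az":0,"grip":0},{"x":-7.4,"y":-2,"z":0,"ax":0,"ay":0,"az":0,"grip":7.8},{"x":-11.2,"y":-3,"z":0,"ax":0,"ay":0,"az":0,"grip":7.8},{"x":-15,"y":-4,"z":0,"ax":0,"ay":0,"az":0,"grip":7.8},{"x":-19,"y":-4.9,"z":0,"ax":0,"ay":0,"az":0,"grip":7.8}]' 40 | grep -E 'pos|force'
python3 -m inch '[{"x":-3.8,"y":0,"z":0,"ax":0,"ay":0,"az":0,"grip":7.8},{"x":-7.6,"y":0,"z":0,"ax":0,"ay":0,"az":0,"grip":7.8},{"x":-11.4,"y":0,"z":0,"ax":0,"ay":0,"az":0,"grip":7.8},{"x":-15,"y":0,"z":0,"ax":0,"ay":0,"az":0,"grip":7.8},{"x":-16.3,"y":0,"z":0,"ax":0,"ay":0,"az":0,"grip":7.8}]' 40
python3 - <<'E'
from plant import camera
import cv2,numpy as np
c=camera('side')['pixels'];a=cv2.resize(c[230:350,230:350],(400,400),interpolation=2)
w=camera('top');t=w['pixels'];b=cv2.resize(t[200:360,200:360],(400,400),interpolation=2)
cv2.imwrite('pics/s3.png',np.hstack([a,b]))
E
python3 to.py .525 -.165 .267 -0.0125
```

```text
tool_pos: [0.5259, -0.0026, 0.3893]
wrist_force: [1.3, -0.3, -0.2]
grasp_force: 0.0
time_s: 5.25
tool_pos: [0.5244, -0.1686, 0.3891]
tool_rot: [0.001, 0.713, 0.701, -0.001]
wrist_force: [-0.2, -0.2, 0.4]
grip_width: 0.913
grasp_force: 0.0
t 5.35 pos [ 0.5246 -0.1668  0.3889] F [-0.2  0.7  1.1] grip 0.912
shift cm [ 0.18  0.03 12.19] turn deg [ 0.03  0.01 -0.25]
```

View pics/s3.png

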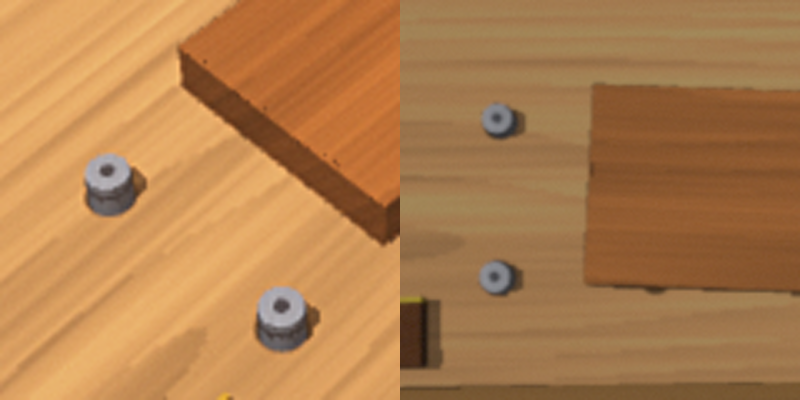

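The proud dog at left (107,170) now matches its neighbour at left (280,305), at about 16 mm and below the board face. Next I'll lower the open fingers behind the board's right end.

```bash
python3 -m inch '[{"x":0.2,"y":0,"z":2.5,"ax":0,"ay":0,"az":-0.2,"grip":7.8},{"x":0.2,"y":0,"z":5,"ax":0,"ay":0,"az":-0.2,"grip":7.8},{"x":0.2,"y":0,"z":7.5,"ax":0,"ay":0,"az":-0.2,"grip":7.8},{"x":0.2,"y":0,"z":9,"ax":0,"ay":0,"az":-0.2,"grip":7.8},{"x":0.2,"y":0,"z":10,"ax":0,"ay":0,"az":-0.2,"grip":7.8}]' 40 | grep -E 'pos|force'
python3 -m inch '[{"x":0,"y":0,"z":0.5,"ax":0,"ay":0,"az":0,"grip":7.8},{"x":0,"y":0,"z":1,"ax":0,"ay":0,"az":0,"grip":7.8},{"x":0,"y":0,"z":1.5,"ax":0,"ay":0,"az":0,"grip":7.8},{"x":0,"y":0,"z":2,"ax":0,"ay":0,"az":0,"grip":7.8},{"x":0,"y":0,"z":2.1,"ax":0,"ay":0,"az":0,"grip":7.8}]' 40 
python3 to.py .525 -.130 .266 -0.0125
python3 - <<'E'
from plant import camera
import cv2,numpy as np
c=camera('side')['pixels'];cv2.imwrite('pics/s4.png',cv2.resize(c[80:260,300:540],(800,600)))
E
```

```text
tool_pos: [0.524, -0.1604, 0.2867]
wrist_force: [-0.2, -0.7, 0.1]
grasp_force: 0.0
time_s: 6.18
tool_pos: [0.5248, -0.1623, 0.2675]
tool_rot: [0.0, 0.71, 0.704, 0.0]
wrist_force: [-0.3, -0.4, 0.2]
grip_width: 0.915
grasp_force: 0.0
t 6.1833 pos [ 0.5248 -0.1623  0.2675] F [-0.3 -0.4  0.2] grip 0.915
shift cm [ 3.23 -0.01  0.15] turn deg [ 0.02 -0.    0.2 ]
```

View pics/s4.png

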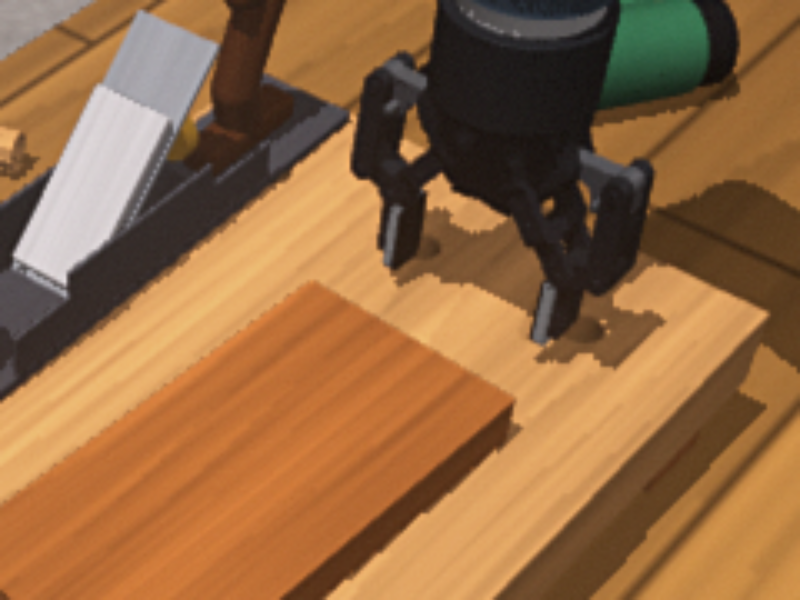

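The two tips at (398,260) and (550,335) straddle the middle of the board's right end, clear behind it and low enough. Now I'll push.

```bash
python3 -m inch '[{"x":0.7,"y":0,"z":0.1,"ax":0,"ay":0,"az":0.2,"grip":7.8},{"x":1.4,"y":0,"z":0.1,"ax":0,"ay":0,"az":0.2,"grip":7.8},{"x":2.1,"y":0,"z":0.1,"ax":0,"ay":0,"az":0.2,"grip":7.8},{"x":2.6,"y":0,"z":0.1,"ax":0,"ay":0,"az":0.2,"grip":7.8},{"x":3.0,"y":0,"z":0.1,"ax":0,"ay":0,"az":0.2,"grip":7.8}]' 40 | grep -E 'pos|force'
python3 -m inch '[{"x":0.3,"y":0,"z":0,"ax":0,"ay":0,"az":0,"grip":7.8},{"x":0.6,"y":0,"z":0,"ax":0,"ay":0,"az":0,"grip":7.8},{"x":0.9,"y":0,"z":0,"ax":0,"ay":0,"az":0,"grip":7.8},{"x":1.2,"y":0,"z":0,"ax":0,"ay":0,"az":0,"grip":7.8},{"x":1.5,"y":0,"z":0,"ax":0,"ay":0,"az":0,"grip":7.8}]' 40| grep -E 'pos|force'
python3 -m inch '[{"x":0.3,"y":0,"z":0,"ax":0,"ay":0,"az":0,"grip":7.8},{"x":0.6,"y":0,"z":0,"ax":0,"ay":0,"az":0,"grip":7.8},{"x":0.9,"y":0,"z":0,"ax":0,"ay":0,"az":0,"grip":7.8},{"x":1.2,"y":0,"z":0,"ax":0,"ay":0,"az":0,"grip":7.8},{"x":1.5,"y":0,"z":0,"ax":0,"ay":0,"az":0,"grip":7.8}]' 40
python3 to.py .526 -.071 .266 -0.0125
```

```text
tool_pos: [0.525, -0.1314, 0.2669]
wrist_force: [0.9, 0.6, -0.2]
grasp_force: 0.0
tool_pos: [0.5253, -0.1176, 0.2668]
wrist_force: [0.3, -2.8, -0.6]
grasp_force: 1.1
time_s: 7.48
tool_pos: [0.5255, -0.1023, 0.2667]
tool_rot: [0.0, 0.712, 0.703, -0.0]
wrist_force: [0.3, -2.9, -0.8]
grip_width: 0.913
grasp_force: 1.2
t 7.4833 pos [ 0.5255 -0.1023  0.2667] F [ 0.3 -2.9 -0.8] grip 0.913
shift cm [3.13 0.01 0.07] turn deg [ 0.01  0.01 -0.02]
```

```bash
python3 -m inch '[{"x":0.3,"y":0,"z":0,"ax":0,"ay":0,"az":0,"grip":7.8},{"x":0.6,"y":0,"z":0,"ax":0,"ay":0,"az":0,"grip":7.8},{"x":0.9,"y":0,"z":0,"ax":0,"ay":0,"az":0,"grip":7.8},{"x":1.2,"y":0,"z":0,"ax":0,"ay":0,"az":0,"grip":7.8},{"x":1.5,"y":0,"z":0,"ax":0,"ay":0,"az":0,"grip":7.8}]' 40| grep -E 'pos|force'
python3 -m inch '[{"x":0.2,"y":0,"z":0,"ax":0,"ay":0,"az":0,"grip":7.8},{"x":0.4,"y":0,"z":0,"ax":0,"ay":0,"az":0,"grip":7.8},{"x":0.6,"y":0,"z":0,"ax":0,"ay":0,"az":0,"grip":7.8},{"x":0.8,"y":0,"z":0,"ax":0,"ay":0,"az":0,"grip":7.8},{"x":1.0,"y":0,"z":0,"ax":0,"ay":0,"az":0,"grip":7.8}]' 40
python3 to.py .526 -.071 .266 -0.0125
```

```text
tool_pos: [0.5255, -0.0872, 0.2667]
wrist_force: [-0.4, -2.9, -0.3]
grasp_force: 1.4
time_s: 8.32
tool_pos: [0.5257, -0.0773, 0.2667]
tool_rot: [0.0, 0.712, 0.703, -0.0]
wrist_force: [-0.3, -3.0, 0.5]
grip_width: 0.91
grasp_force: 1.5
t 8.3167 pos [ 0.5257 -0.0773  0.2667] F [-0.3 -3.   0.5] grip 0.91
shift cm [0.63 0.02 0.07] turn deg [-0.    0.   -0.01]
```

Close now, so I'll use gentle 1 mm steps and watch the force.

```bash
python3 -m inch '[{"x":0.1,"y":0,"z":0,"ax":0,"ay":0,"az":0,"grip":7.8},{"x":0.2,"y":0,"z":0,"ax":0,"ay":0,"az":0,"grip":7.8},{"x":0.3,"y":0,"z":0,"ax":0,"ay":0,"az":0,"grip":7.8},{"x":0.4,"y":0,"z":0,"ax":0,"ay":0,"az":0,"grip":7.8},{"x":0.5,"y":0,"z":0,"ax":0,"ay":0,"az":0,"grip":7.8}]' 40
python3 to.py .526 -.071 .266 -0.0125
```

```text
time_s: 8.73
tool_pos: [0.5258, -0.0724, 0.2667]
tool_rot: [0.0, 0.712, 0.703, 0.0]
wrist_force: [0.7, -2.8, 0.8]
grip_width: 0.917
grasp_force: 1.5
t 8.7333 pos [ 0.5258 -0.0724  0.2667] F [ 0.7 -2.8  0.8] grip 0.917
shift cm [0.14 0.02 0.07] turn deg [ 0.01  0.   -0.02]
```

```bash
python3 -m inch '[{"x":0.05,"y":0,"z":0,"ax":0,"ay":0,"az":0,"grip":7.8},{"x":0.1,"y":0,"z":0,"ax":0,"ay":0,"az":0,"grip":7.8},{"x":0.15,"y":0,"z":0,"ax":0,"ay":0,"az":0,"grip":7.8},{"x":0.2,"y":0,"z":0,"ax":0,"ay":0,"az":0,"grip":7.8},{"x":0.25,"y":0,"z":0,"ax":0,"ay":0,"az":0,"grip":7.8}]' 40
python3 to.py .526 -.071 .266 -0.0125
```

```text
time_s: 9.15
tool_pos: [0.5259, -0.0704, 0.2667]
tool_rot: [0.001, 0.712, 0.703, -0.001]
wrist_force: [0.0, -6.4, -0.1]
grip_width: 0.914
grasp_force: 3.3
t 9.15 pos [ 0.5259 -0.0704  0.2667] F [ 0.  -6.4 -0.1] grip 0.914
shift cm [-0.06  0.02  0.07] turn deg [-0.    0.1  -0.02]
```

```bash
python3 -m inch '[{"x":0.05,"y":0,"z":0,"ax":0,"ay":0,"az":0,"grip":7.8},{"x":0.1,"y":0,"z":0,"ax":0,"ay":0,"az":0,"grip":7.8},{"x":0.1,"y":0,"z":0,"ax":0,"ay":0,"az":0,"grip":7.8},{"x":0.1,"y":0,"z":0,"ax":0,"ay":0,"az":0,"grip":7.8},{"x":0.1,"y":0,"z":0,"ax":0,"ay":0,"az":0,"grip":7.8}]' 40
python3 to.py .526 -.071 .266 -0.0125
```

```text
time_s: 9.57
tool_pos: [0.5259, -0.07, 0.2667]
tool_rot: [0.001, 0.712, 0.702, -0.001]
wrist_force: [-0.7, -8.5, -1.3]
grip_width: 0.914
grasp_force: 4.0
t 9.5667 pos [ 0.5259 -0.07    0.2667] F [-0.7 -8.5 -1.3] grip 0.914
shift cm [-0.1   0.01  0.07] turn deg [-0.    0.21 -0.03]
```

```bash
python3 -m inch '[{"x":0.1,"y":0,"z":0,"ax":0,"ay":0,"az":0,"grip":7.8},{"x":0.2,"y":0,"z":0,"ax":0,"ay":0,"az":0,"grip":7.8},{"x":0.25,"y":0,"z":0,"ax":0,"ay":0,"az":0,"grip":7.8},{"x":0.25,"y":0,"z":0,"ax":0,"ay":0,"az":0,"grip":7.8},{"x":0.25,"y":0,"z":0,"ax":0,"ay":0,"az":0,"grip":7.8}]' 40
python3 - <<'E'
from plant import camera
import cv2,numpy as np
c=camera('side')['pixels'];a=cv2.resize(c[240:350,230:340],(400,600)[:1]*2,interpolation=2)
t=camera('top')['pixels'];b=cv2.resize(t[225:335,200:310],(400,400),interpolation=2)
cv2.imwrite('pics/s5.png',np.hstack([a,b]))
E
```

```text
time_s: 9.98
tool_pos: [0.5262, -0.069, 0.2669]
tool_rot: [0.003, 0.712, 0.702, -0.003]
wrist_force: [-0.2, -15.4, -1.7]
grip_width: 0.91
grasp_force: 7.4
```

View pics/s5.png

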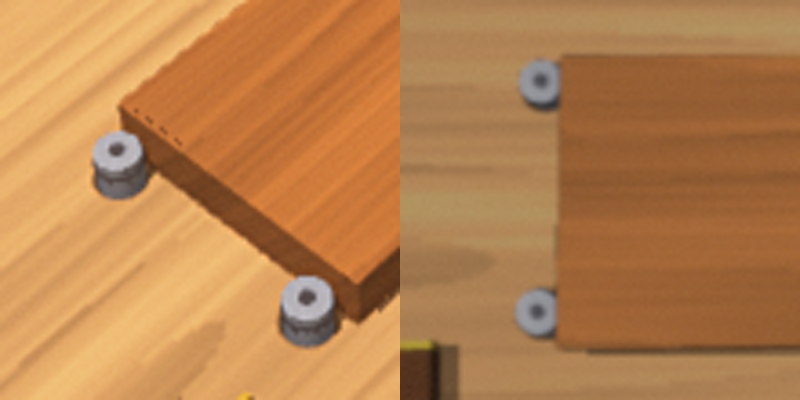

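The board's end touches both dogs at right-half (560,82) and (557,312), with no visible gap. The resisting force has risen to 15 N, so it is seated. I'll back off, lift, and check once.

```bash
python3 -m inch '[{"x":-0.3,"y":0,"z":0,"ax":0,"ay":0,"az":0,"grip":7.8},{"x":-0.8,"y":0,"z":0,"ax":0,"ay":0,"az":0,"grip":7.8},{"x":-1.8,"y":0,"z":0,"ax":0,"ay":0,"az":0,"grip":7.8},{"x":-3,"y":0,"z":0,"ax":0,"ay":0,"az":0,"grip":7.8},{"x":-4,"y":0,"z":0,"ax":0,"ay":0,"az":0,"grip":7.8}]' 40| grep -E 'pos|force'
python3 -m inch '[{"x":0,"y":0,"z":-2,"ax":0,"ay":0,"az":0,"grip":7.8},{"x":0,"y":0,"z":-5,"ax":0,"ay":0,"az":0,"grip":7.8},{"x":0,"y":0,"z":-8,"ax":0,"ay":0,"az":0,"grip":7.8},{"x":0,"y":0,"z":-11,"ax":0,"ay":0,"az":0,"grip":7.8},{"x":0,"y":0,"z":-13,"ax":0,"ay":0,"az":0,"grip":7.8}]' 40
python3 -m inch '[{"x":0,"y":0,"z":0,"ax":0,"ay":0,"az":0,"grip":7.8},{"x":0,"y":0,"z":0,"ax":0,"ay":0,"az":0,"grip":7.8},{"x":0,"y":0,"z":0,"ax":0,"ay":0,"az":0,"grip":7.8},{"x":0,"y":0,"z":0,"ax":0,"ay":0,"az":0,"grip":7.8},{"x":0,"y":0,"z":0,"ax":0,"ay":0,"az":0,"grip":7.8}]' 40
python3 - <<'E'
from plant import camera
import cv2,numpy as np
c=camera('side')['pixels'];a=cv2.resize(c[240:350,230:340],(400,400),interpolation=2)
t=camera('top')['pixels'];b=cv2.resize(t[225:335,200:310],(400,400),interpolation=2)
cv2.imwrite('pics/s6.png',np.hstack([a,b]))
E
```

```text
tool_pos: [0.5252, -0.1073, 0.2666]
wrist_force: [0.5, -0.3, -0.3]
grasp_force: 0.0
time_s: 10.92
tool_pos: [0.5256, -0.1073, 0.3997]
tool_rot: [0.001, 0.712, 0.702, 0.001]
wrist_force: [0.9, -0.6, 0.4]
grip_width: 0.913
grasp_force: 0.0
time_s: 11.33
tool_pos: [0.5248, -0.1064, 0.3951]
tool_rot: [-0.001, 0.712, 0.703, -0.001]
wrist_force: [-0.2, -0.5, -0.3]
grip_width: 0.912
grasp_force: 0.0
```

View pics/s6.png

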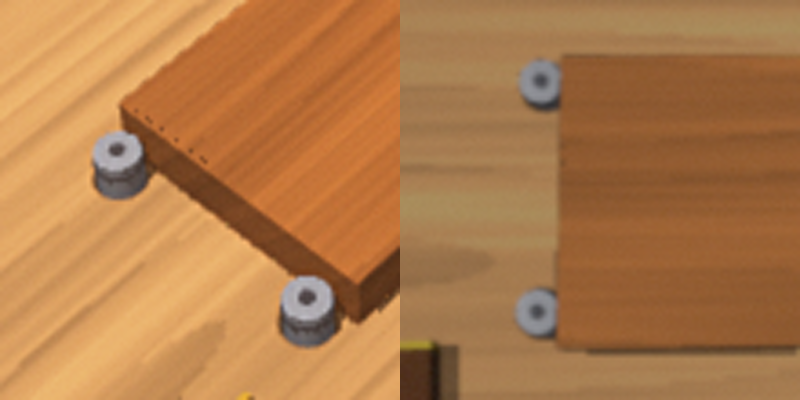

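The board is still butted against both dogs (right half (560,82) and (557,312)), both dog tops are below its face, and the arm is clear. I'll hand in.

```bash
python3 -c "
from plant import hand_in
print(hand_in())"
```

```text
the job is handed in; nothing more can be done
None
```

I pressed the proud dog down to about 16 mm, below the board's face and level with its neighbour, then pushed the board until its end sat square against both dogs; the arm was withdrawn and the job handed in at about 11 s, with no verdict shown.

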